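# Uncover the pump shaft and fit the steel sleeve

## Task

The shaft of the small pump is still covered by its red transport cap. First lift the cap off and put it into the empty square blue bin beside the pump, then slip the bright steel sleeve (not the brass or the black one) over the bare shaft so that it rests flat on the pump's top flange. Lower the sleeve onto the pump gently rather than dropping it.

Things in the scene. Friction and masses are not known exactly. Their poses are not given: they have to be found in the camera images.
- red_cap: Red plastic cap, a round cup turned upside down: 50 mm outer diameter, 42 mm bore, 62 mm tall, closed at the top, about 60 g, loose. At the start it stands over the pump's shaft on the pump's top flange. Origin at its middle, on its axis, 31 mm above its lower rim; z axis along the cap, up at the start.
- steel_sleeve: Bright steel plain sleeve (tube open at both ends), 58 mm outer diameter, 42 mm bore, 50 mm tall, about 0.3 to 0.6 kg, loose, standing upright on the table to the robot's left of the pump. A brass and a black plastic sleeve of the same size stand near it, at least 95 mm from it centre to centre. Origin at the centre of its underside, z axis up; either end may go down.
- pump: Small dark cast pump end, fixed to the table. Round, 140 mm diameter at the foot; its flat top flange is 130 mm in diameter and 70 mm above the table, with eight bolt heads 5 mm high on a 112 mm circle. A steel shaft of 22 mm diameter stands up 50 mm from the middle of the flange (its end is 120 mm above the table). A short outlet pipe sticks out along the pump's +x axis to 95 mm from the centre, below the flange. Origin on the shaft axis at table level, z up.
- blue_bin: Open blue plastic bin with a white paper label on the side nearest the robot, fixed on the table to the robot's right of the pump: 170 x 170 mm outside, 55 mm high, walls and floor 5 mm thick, empty. Origin at the centre of its underside, x and y axes along its sides.

How it is judged:
By the outcome, as a careful person would: the job done as asked, in the order asked, and still so for the second after the job is handed in, with the robot touching nothing.
It also fails if it takes over 61 s, if anything falls off the work surface, if the arm or the gripper's body presses on something with over 40 N, if the wrist force passes 120 N, or if a joint passes its speed limit or range.

## Robot

A 7-joint arm with a two-finger parallel gripper is mounted at the origin on the work surface. World frame = base frame: x ahead of the robot, y to its left, z up, the work surface at z = 0. Lengths are in m, angles in rad, forces in N, time in s.
With the tool pointing down it reaches from about 0.4 to 0.85 m from the base axis. Payload 10.4 kg.
Tool frame: the origin (TCP) lies on the centre line of the jaws, within the pads' length; the fingertips stand 22 mm ahead of it and the grasp point (between the pads) lies 3 mm ahead of it; x points along the fingers, y is the direction in which the jaws open and shut, and the axes are right-handed (so a half turn about x gives the same grasp; the last joint's range is limited). The gripper opens to 87 mm and grips with 3 to 60 N. Pads are 19 mm wide; open, the fingers measure 117 mm over their backs; the gripper's body (75 mm by 190 mm) begins 51 mm behind the grasp point.
Start: joints at [-1.178, 0.332, -0.065, 1.46, 0.022, 1.35, -0.088], TCP at [0.252, 0.572, 0.245] pointing down, gripper open.
Joint ranges: [-2.6, 2.6], [-0.5, 2.12], [-1.47, 1.34], [0.16, 2.42], [-1.27, 4.41], [0.06, 2.06], [-2.6, 2.6]. Speed limits (rad/s): [2.22, 2.22, 2.79, 2.79, 3.14, 3.14, 3.14].

## Interface

Orientations are given as a unit quaternion [x, y, z, w].
In Python, from bench import * gives the robot as it stands.
- The arm moves only by the tool arm_command, never from a script. Its argument "targets" is one flat list of numbers, 7 for each row, row after row: the turn, a rotation vector about the tool's x, y, z in units of 45 degrees (1.0 is 45 degrees), then the shift along the tool's x, y, z in units of 25 mm (1.0 is 25 mm), then the opening, from 0 (shut) to 1 (fully open). In form: [wx, wy, wz, tx, ty, tz, fingers, wx, wy, wz, tx, ty, tz, fingers, ...]. A call has 1 to 12 rows; each row shifts and turns the pose as measured when the row begins, along the tool's axes as they then stand; what a row does not reach is not made up. A row lasts 1/12 s, in which the tool goes at most 41.7 mm and 7.16 degrees, less where a joint would pass 70% of its speed; a pose out of reach is approached as far as the arm can. A call with a number of a shift or a turn outside -1 to 1 is refused whole. A call with a gripper value outside its range is refused whole. The fingers move at their own pace and stop on an object; "newtons" is the grip in N (left out, the last holds). Time passes only in rows, so rows that do not move let the fingers close. It gives the time, the measured TCP pose, the force and the opening at its end, in the units of the state.
- read_state(): the state, without advancing time (a new reading comes with each control period).
- camera(name): name is "scene" or "top" or "wrist"; returns the picture (384x512x3 uint8, red, green, blue); there is no depth.
- calibration(name): a dict with "camera_matrix" (3x3 intrinsics, pixels), "R" (3x3) and "t" (3): a world point X has camera coordinates R X + t; the wrist camera has in their place "tool_from_camera" (4x4, takes a point from camera to tool coordinates, whose origin is the TCP and whose axes are the tool frame's). Camera axes: x right, y down, z forward; pixel columns grow to the right and rows downward; lengths in m; the calibration is good to about 2 mm. A picture is of the moment at which its call begins: read the wrist's pose just before it. calibration takes no time and is no camera call.
- close_job(): hands the job in, once; it reports no verdict.
The state is a dict: "time": time; "joint_positions": joint angles; "joint_vel": joint speeds; "joint_torque": joint torques, N m; "ee_pos": TCP position; "eef_rot": TCP orientation; "ft_force": force on the tool from outside, world axes, zero at the start; "torque": the same for the moment, N m; "width": finger opening in m.
Only numpy, scipy, OpenCV 4.12 (cv2) and the standard library are available. Lean on these libraries where they do the work, as an engineer would, in place of code of your own. Each camera call takes 0.05 s, during which the arm holds its last target.

## Working session

There is one attempt and no reset: what is moved stays moved. The work goes in short steps, Python scripts to look and compute and a tool call to move; the robot and the scene stay as the last step left them, time stands still between calls to the robot, and variables do not carry over. Pictures are saved under pics/ and viewed, and the job is handed in when it is done.

Besides the shell and the picture viewer there is one more tool, called after "Request:" as a command line: name --argument value ..., lists and objects as JSON in quotes. arm_command: Moves the arm, as the interface text tells. Shifts and turns lie within -1 to 1; 1 stands for 25 mm of shift or 45 degrees of turn. Its arguments: {"type":"object","properties":{"targets":{"type":"array","items":{"type":"number","minimum":-1,"maximum":1}},"newtons":{"type":"number"}},"required":["targets"]}

```bash
ls; mkdir -p pics; python3 - <<'E'
from bench import *
import cv2
s=read_state(); print(s)
for n in ["scene","top","wrist"]:
    im=camera(n); cv2.imwrite(f"pics/{n}0.png",im[:,:,::-1]); print(n,calibration(n))
E
```

```text
pics
{'time': 0.0, 'joint_positions': array([-1.17755822,  0.33288247, -0.0647155 ,  1.46097348,  0.02156848,
        1.34991622, -0.08851131]), 'joint_vel': array([ 1.81581676e-04, -2.94815986e-03, -4.08651683e-04,  9.52166770e-05,
        3.30661403e-04, -1.60229887e-04, -2.64609798e-04]), 'joint_torque': array([-1.61606640e-03, -6.23277497e+01,  2.36715964e-02, -3.89902210e+01,
       -6.14076597e-02,  3.95386107e-02,  1.33779745e-04]), 'ee_pos': array([0.25230808, 0.57139601, 0.24373199]), 'eef_rot': array([ 0.14544136,  0.69197495, -0.14647398,  0.69178238]), 'ft_force': array([0.66243533, 0.64181728, 0.45950445]), 'torque': array([-0.00045952, -0.01008459, -0.04482086]), 'width': 0.08688939552711278}
scene {'camera_matrix': array([[358.2878133 ,   0.        , 253.03752925],
       [  0.        , 358.2878133 , 193.92175582],
       [  0.        ,   0.        ,   1.        ]]), 'R': array([[ 0.79146558,  0.61120382, -0.00348139],
       [ 0.42585413, -0.55551881, -0.71417583],
       [-0.43844097,  0.56376302, -0.69995769]]), 't': array([-0.41925459, -0.15672972,  1.03575331])}
t
[... 217 characters left out ...]
.01018747],
       [-0.9964507 ,  0.02815132, -0.07933157],
       [ 0.0795844 ,  0.00797537, -0.99679623]]), 't': array([0.04219523, 0.54326739, 0.99050392])}
wrist {'camera_matrix': array([[311.36567478,   0.        , 255.0326641 ],
       [  0.        , 311.36567478, 191.00905415],
       [  0.        ,   0.        ,   1.        ]]), 'tool_from_camera': array([[ 2.48285103e-04, -2.80488051e-01,  9.59857485e-01,
        -1.40455352e-01],
       [ 9.99999891e-01, -3.10469136e-04, -3.49393492e-04,
         1.09190261e-03],
       [ 3.96006824e-04,  9.59857467e-01,  2.80487943e-01,
        -7.70149578e-02],
       [ 0.00000000e+00,  0.00000000e+00,  0.00000000e+00,
         1.00000000e+00]])}
```

View pics/scene0.png

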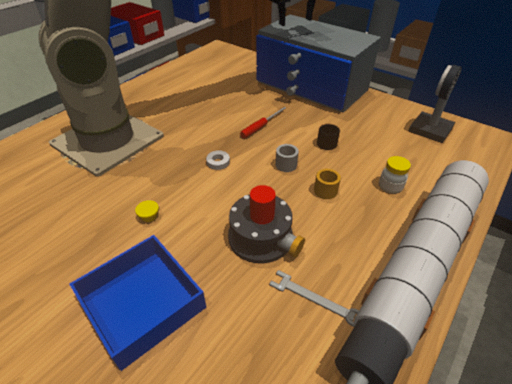

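View pics/top0.png

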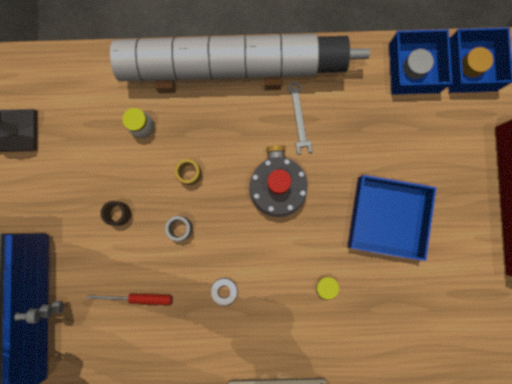

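View pics/wrist0.png

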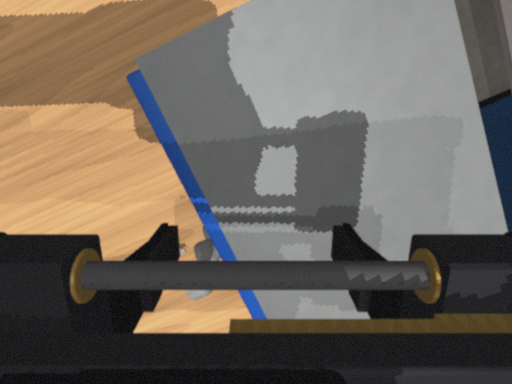

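The top view shows the red cap at about (279,181), the steel sleeve at (178,229), brass at (188,172), black at (116,214) and the empty bin at about (392,218). The gripper is over the blue cabinet. Next I'll measure these positions.

```bash
cat > h.py <<'E'
from bench import *
import cv2, numpy as np
from scipy.spatial.transform import Rotation as Ro
def unproj(n,uv,z,pose=None):
    c=calibration(n);K=c["camera_matrix"]
    d=np.array([(uv[0]-K[0,2])/K[0,0],(uv[1]-K[1,2])/K[1,1],1.])
    if n=="wrist":
        p,q=pose;T=c["tool_from_camera"];Rw=Ro.from_quat(q).as_matrix()
        o=p+Rw@T[:3,3];r=Rw@T[:3,:3]@d
    else:
        R=c["R"];o=-R.T@c["t"];r=R.T@d
    return o+r*(z-o[2])/r[2]
def proj(n,X,pose=None):
    c=calibration(n);K=c["camera_matrix"];X=np.atleast_2d(X)
    if n=="wrist":
        p,q=pose;T=c["tool_from_camera"];Rw=Ro.from_quat(q).as_matrix()
        x=(X-p)@Rw; x=(x-T[:3,3])@T[:3,:3]
    else: x=X@c["R"].T+c["t"]
    x=x@K.T
    return x[:,:2]/x[:,2:]
def toolmove(target,yaw=None):
    s=read_state();Rw=Ro.from_quat(s["eef_rot"]).as_matrix()
    return (Rw.T@(np.array(target)-s["ee_pos"]))/0.025
def circ(c,r,z,n=60):
    a=np.linspace(0,2*np.pi,n);return np.c_[c[0]+r*np.cos(a),c[1]+r*np.sin(a),np.full(n,z)]
E
python3 - <<'E'
from h import *
im=cv2.imread("pics/top0.png");sc=cv2.imread("pics/scene0.png")
for nm,u,v in [("cap",279,181),("st",178,229),("brass",188,172),("blk",116,214)]:
    z=.132 if nm=="cap" else .05
    print(nm,unproj("top",(u,v),z).round(4))
# red mask centroid
hsv=cv2.cvtColor(im,cv2.COLOR_BGR2HSV)
m=((hsv[...,0]<8)|(hsv[...,0]>172))&(hsv[...,1]>150)&(hsv[...,2]>60);m[:, :240]=0;m[:,320:]=0
ys,xs=np.nonzero(m);print("red",xs.min(),xs.max(),ys.min(),ys.max(),xs.mean(),ys.mean())
c=unproj("top",(279,181),.132);st=unproj("top",(178,229),.05)
for n,i in(("top",im),("scene",sc)):
    b=cv2.resize(i,None,fx=4,fy=4,interpolation=cv2.INTER_CUBIC)
    for C,r,z in[(c,.025,.132),(c,.065,.07),(st,.029,.05),(st,.021,.05),(st,.029,0)]:
        p=(proj(n,circ(C,r,z))*4+1.5).astype(int)
        cv2.polylines(b,[p],True,(0,255,0),1)
    if n=="top": cv2.imwrite("pics/t1.png",b[560:1060,560:1300])
    else: cv2.imwrite("pics/s1.png",b[540:1060,840:1400])
for uv in[(362,176),(436,187),(427,260),(349,249)]: print(unproj("top",uv,.055).round(4))
E
```

```text
cap [ 0.5651 -0.0153  0.132 ]
st [0.4705 0.2161 0.05  ]
brass [0.6013 0.1914 0.05  ]
blk [0.5088 0.3585 0.05  ]
red 268 290 169 193 278.78993435448575 181.39387308533918
[ 0.5799 -0.2085  0.055 ]
[ 0.5498 -0.3757  0.055 ]
[ 0.3854 -0.3457  0.055 ]
[ 0.4147 -0.1715  0.055 ]
```

View pics/t1.png

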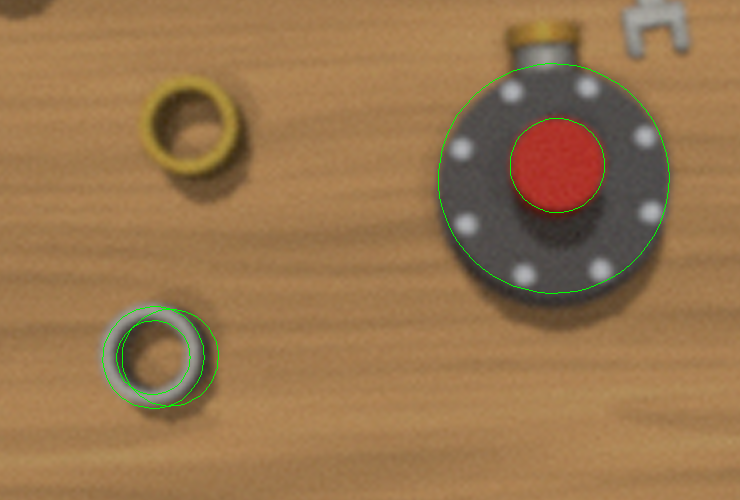

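View pics/s1.png

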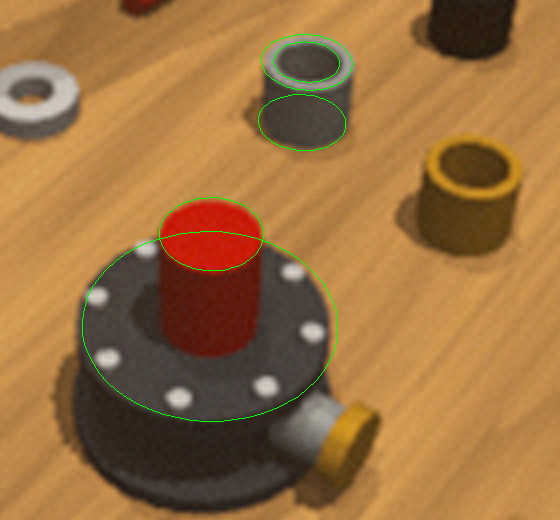

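Projections of the measured circles fit well in both views. Cap and pump axis are at about (0.566, -0.0155), the sleeve at about (0.470, 0.216), and the bin centre at about (0.482, -0.275).

```bash
cat > plan.py <<'E'
from h import *
import sys
t=np.array([float(a) for a in sys.argv[1:4]])
s=read_state();Rw=Ro.from_quat(s["eef_rot"]).as_matrix()
print("t",round(s["time"],2),"pos",s["ee_pos"].round(4),"w",round(s["width"],4),"F",s["ft_force"].round(1))
print("toolx",Rw[:,0].round(3),"tooly",Rw[:,1].round(3),"toolz",Rw[:,2].round(3))
print("shift units",((Rw.T@(t-s["ee_pos"]))/.025).round(2))
# rotation correction to straight down keeping yaw (or desired jaw angle deg)
y=Rw[:,1].copy()
if len(sys.argv)>4: a=np.radians(float(sys.argv[4])); y=np.array([np.cos(a),np.sin(a),0])
y[2]=0;y/=np.linalg.norm(y);x=np.array([0,0,-1.]);D=np.c_[x,y,np.cross(x,y)]
print("rot units",(Ro.from_matrix(Rw.T@D).as_rotvec()/(np.pi/4)).round(3), "jaw angle",np.degrees(np.arctan2(y[1],y[0])).round(1))
E
python3 plan.py .566 -.0155 .245
```

```text
t 0.15 pos [0.2523 0.5715 0.2439] w 0.0872 F [0.2 0.5 0.3]
toolx [-0.    -0.001 -1.   ] tooly [ 0.404  0.915 -0.001] toolz [ 0.915 -0.404  0.   ]
shift units [-2.000e-02 -1.641e+01  2.096e+01]
rot units [0.    0.    0.001] jaw angle 66.2
```

Request:
arm_command --targets '[0, 0, 0, -1, 0, 0, 1, 0, 0, 0, -1, 0, 0, 1, 0, 0, 0, 0, -0.78, 1, 1, 0, 0, 0, 0, -0.78, 1, 1, 0, 0, 0, 0, -0.78, 1, 1, 0, 0, 0, 0, -0.78, 1, 1, 0, 0, 0, 0, -0.78, 1, 1, 0, 0, 0, 0, -0.78, 1, 1, 0, 0, 0, 0, -0.78, 1, 1, 0, 0, 0, 0, -0.78, 1, 1, 0, 0, 0, 0, -0.78, 1, 1, 0, 0, 0, 0, -0.78, 1, 1]'

```text
time: 1.15
ee_pos: [0.4024, 0.2853, 0.2918]
eef_rot: [0.139, 0.695, -0.144, 0.691]
ft_force: [0.4, 0.8, 0.4]
width: 0.0872
```

```bash
python3 plan.py .566 -.0155 .23 0
```

```text
t 1.15 pos [0.4024 0.2853 0.2918] w 0.0872 F [0.4 0.8 0.4]
toolx [-0.007 -0.005 -1.   ] tooly [ 0.391  0.92  -0.007] toolz [ 0.92  -0.391 -0.004]
shift units [ 2.49 -8.49 10.74]
rot units [1.488e+00 1.000e-03 1.100e-02] jaw angle 0.0
```

Request:
arm_command --targets '[0.15, 0, 0, 0, -0.7, 0.9, 1, 0.15, 0, 0, 0, -0.7, 0.9, 1, 0.15, 0, 0, 0, -0.7, 0.9, 1, 0.15, 0, 0, 0, -0.5, 1, 1, 0.15, 0, 0, 0, -0.4, 1, 1, 0.15, 0, 0, 0, -0.2, 1, 1, 0.15, 0, 0, 0, 0, 1, 1, 0.15, 0, 0, 0, 0, 1, 1, 0.15, 0, 0, 0, 0.2, 1, 1, 0.15, 0, 0, 0, 0.2, 1, 1]'

```text
time: 1.98
ee_pos: [0.4979, 0.0197, 0.2915]
eef_rot: [-0.512, -0.484, 0.519, -0.483]
ft_force: [0.4, 0.1, -0.2]
width: 0.0869
```

```bash
python3 plan.py .566 -.0155 .23 0
```

```text
t 1.98 pos [0.4979 0.0197 0.2915] w 0.0869 F [ 0.4  0.1 -0.2]
toolx [-0.008 -0.005 -1.   ] tooly [ 0.998 -0.064 -0.008] toolz [-0.064 -0.998  0.006]
shift units [2.44 2.83 1.22]
rot units [-0.081  0.007  0.01 ] jaw angle 0.0
```

Request:
arm_command --targets '[-0.08, 0, 0, 0, 0.9, 0.35, 1, 0, 0.007, 0.01, 0.5, 0.9, 0.35, 1, 0, 0, 0, 0.5, 0.7, 0.3, 1, 0, 0, 0, 0.5, 0.3, 0.1, 1, 0, 0, 0, 0.5, 0, 0, 1, 0, 0, 0, 0, 0, 0, 1]'

```text
time: 2.48
ee_pos: [0.5706, -0.0203, 0.2396]
eef_rot: [0.505, 0.494, -0.505, 0.496]
ft_force: [-0.2, -0.8, -1.2]
width: 0.0871
```

```bash
python3 plan.py .566 -.0155 .23 0; python3 - <<'E'
from h import *
s=read_state();p=(s["ee_pos"],s["eef_rot"]);im=camera("wrist")[:,:,::-1].copy()
for r,z in((.025,.132),(.065,.07)):
    cv2.polylines(im,[proj("wrist",circ((.566,-.0155),r,z),p).astype(int)],True,(0,255,0),1)
cv2.imwrite("pics/w1.png",im)
E
```

```text
t 2.48 pos [ 0.5706 -0.0203  0.2396] w 0.0871 F [-0.2 -0.8 -1.2]
toolx [ 0.002 -0.002 -1.   ] tooly [ 1.    -0.021  0.002] toolz [-0.021 -1.     0.001]
shift units [ 0.38 -0.19 -0.19]
rot units [-0.027  0.002 -0.003] jaw angle 0.0
```

View pics/w1.png

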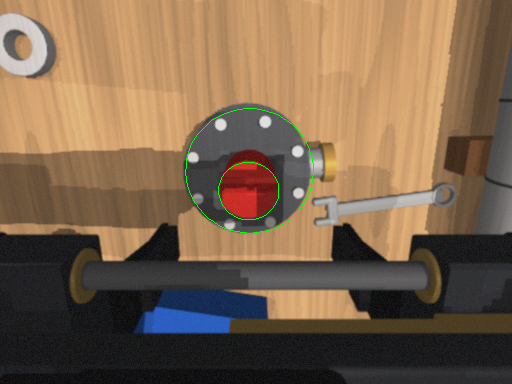

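The wrist view matches the estimate: cap at about (248,190), within about 2 px. Now I descend and grip.

Request:
arm_command --targets '[-0.02, 0, 0, 0.7, -0.19, -0.19, 1, 0, 0, 0, 0.8, 0, 0, 1, 0, 0, 0, 0.8, 0, 0, 1, 0, 0, 0, 0.8, 0, 0, 1, 0, 0, 0, 0.8, 0, 0, 1, 0, 0, 0, 0.5, 0, 0, 1, 0, 0, 0, 0.3, 0, 0, 1, 0, 0, 0, 0.1, 0, 0, 1]' --newtons 15

```text
time: 3.2
ee_pos: [0.5691, -0.0121, 0.1249]
eef_rot: [0.504, 0.497, -0.496, 0.503]
ft_force: [0.1, 0.3, -0.8]
width: 0.087
```

```bash
python3 plan.py .566 -.0155 .110 0
```

```text
t 3.2 pos [ 0.5691 -0.0121  0.1249] w 0.087 F [ 0.1  0.3 -0.8]
toolx [ 0.014  0.003 -1.   ] tooly [ 1.    -0.     0.014] toolz [-0.    -1.    -0.003]
shift units [ 0.59 -0.13  0.14]
rot units [-0.    -0.004 -0.017] jaw angle 0.0
```

Request:
arm_command --targets '[0, 0, -0.015, 0.4, -0.13, 0.14, 1, 0, 0, 0, 0.2, 0, 0, 1, 0, 0, 0, 0, 0, 0, 0.3, 0, 0, 0, 0, 0, 0, 0.3, 0, 0, 0, 0, 0, 0, 0.3, 0, 0, 0, 0, 0, 0, 0.3, 0, 0, 0, 0, 0, 0, 0.3, 0, 0, 0, 0, 0, 0, 0.3]' --newtons 15

```text
time: 3.87
ee_pos: [0.5678, -0.0154, 0.1126]
eef_rot: [0.502, 0.5, -0.497, 0.5]
ft_force: [-0.1, 0.3, -0.8]
width: 0.055
```

```bash
python3 plan.py .566 -.0155 .21 0
```

```text
t 3.87 pos [ 0.5678 -0.0154  0.1126] w 0.055 F [-0.1  0.3 -0.8]
toolx [ 0.006  0.004 -1.   ] tooly [1.    0.    0.006] toolz [ 0.    -1.    -0.004]
shift units [-3.9  -0.05 -0.01]
rot units [ 0.    -0.005 -0.008] jaw angle 0.0
```

Width is 55 mm and still closing. I'll finish the grip and then lift.

Request:
arm_command --targets '[0, 0, 0, 0, 0, 0, 0.3, 0, 0, 0, 0, 0, 0, 0.3, 0, 0, 0, 0, 0, 0, 0.3, 0, 0, 0, 0, 0, 0, 0.3]' --newtons 15

```text
time: 4.2
ee_pos: [0.5679, -0.0152, 0.1129]
eef_rot: [0.503, 0.5, -0.497, 0.501]
ft_force: [0.0, -0.2, -0.5]
width: 0.0503
```

Request:
arm_command --targets '[0, 0, 0, -0.4, 0, 0, 0.3, 0, 0, 0, -0.6, 0, 0, 0.3, 0, 0, 0, -0.8, 0, 0, 0.3, 0, 0, 0, -0.8, 0, 0, 0.3, 0, 0, 0, -0.8, 0, 0, 0.3, 0, 0, 0, -0.6, 0, 0, 0.3, 0, 0, 0, -0.3, 0, 0, 0.3]' --newtons 15

```text
time: 4.78
ee_pos: [0.5654, -0.0163, 0.2266]
eef_rot: [0.501, 0.5, -0.499, 0.5]
ft_force: [-0.4, 0.8, -0.4]
width: 0.0505
```

```bash
python3 plan.py .482 -.275 .21 0;  python3 - <<'E'
from h import *
cv2.imwrite("pics/s2.png",camera("scene")[:,:,::-1])
E
```

```text
t 4.78 pos [ 0.5654 -0.0163  0.2266] w 0.0505 F [-0.4  0.8 -0.4]
toolx [ 0.002  0.003 -1.   ] tooly [ 1.    -0.001  0.002] toolz [-0.001 -1.    -0.003]
shift units [ 0.62 -3.33 10.35]
rot units [-0.001 -0.004 -0.003] jaw angle 0.0
```

View pics/s2.png

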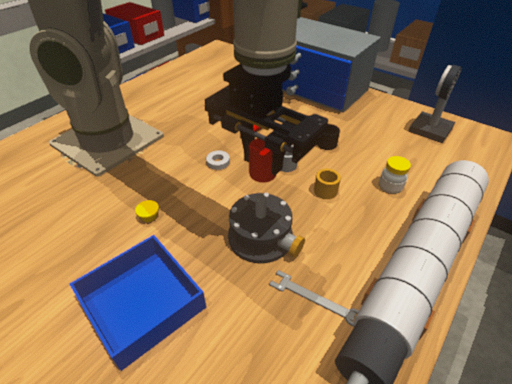

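The cap is held at (263,163) and the shaft at (262,207) is bare. Now I move to the bin.

Request:
arm_command --targets '[0, 0, 0, 0, -0.2, 0.6, 0.3, 0, 0, 0, 0, -0.3, 0.9, 0.3, 0, 0, 0, 0, -0.3, 0.9, 0.3, 0, 0, 0, 0, -0.3, 0.9, 0.3, 0, 0, 0, 0, -0.3, 0.9, 0.3, 0, 0, 0, 0, -0.3, 0.9, 0.3, 0, 0, 0, 0, -0.3, 0.9, 0.3, 0, 0, 0, 0, -0.3, 0.9, 0.3, 0, 0, 0, 0, -0.3, 0.9, 0.3, 0, 0, 0, 0, -0.3, 0.9, 0.3, 0, 0, 0, 0, -0.2, 0.6, 0.3, 0, 0, 0, 0, -0.1, 0.3, 0.3]'

```text
time: 5.83
ee_pos: [0.4737, -0.2708, 0.2179]
eef_rot: [0.499, 0.503, -0.501, 0.497]
ft_force: [-1.1, -0.3, 0.2]
width: 0.0501
```

```bash
python3 plan.py .482 -.275 .050 0
```

```text
t 5.83 pos [ 0.4737 -0.2708  0.2179] w 0.0501 F [-1.1 -0.3  0.2]
toolx [-0.008  0.005 -1.   ] tooly [ 1.     0.001 -0.008] toolz [ 0.001 -1.    -0.005]
shift units [6.71 0.39 0.2 ]
rot units [ 0.001 -0.006  0.01 ] jaw angle 0.0
```

Request:
arm_command --targets '[0, 0, 0, 0.5, 0.3, 0.2, 0.3, 0, 0, 0.01, 0.8, 0, 0, 0.3, 0, 0, 0, 0.8, 0, 0, 0.3, 0, 0, 0, 0.8, 0, 0, 0.3, 0, 0, 0, 0.8, 0, 0, 0.3, 0, 0, 0, 0.7, 0, 0, 0.3, 0, 0, 0, 0.6, 0, 0, 0.3, 0, 0, 0, 0.4, 0, 0, 0.3, 0, 0, 0, 0, 0, 0, 0.3]'

```text
time: 6.58
ee_pos: [0.4749, -0.2783, 0.0726]
eef_rot: [0.502, 0.501, -0.501, 0.496]
ft_force: [0.3, 0.2, -0.3]
width: 0.0503
```

```bash
python3 plan.py .482 -.275 .050 0
```

```text
t 6.58 pos [ 0.4749 -0.2783  0.0726] w 0.0503 F [ 0.3  0.2 -0.3]
toolx [-0.005  0.006 -1.   ] tooly [ 1.    -0.005 -0.005] toolz [-0.005 -1.    -0.006]
shift units [ 0.9   0.29 -0.13]
rot units [-0.007 -0.008  0.006] jaw angle 0.0
```

Request:
arm_command --targets '[0, 0, 0, 0.3, 0.2, -0.1, 0.3, 0, 0, 0, 0.3, 0.1, 0, 0.3, 0, 0, 0, 0.2, 0, 0, 0.3, 0, 0, 0, 0.1, 0, 0, 0.3, 0, 0, 0, 0, 0, 0, 0.3]'

```text
time: 7.0
ee_pos: [0.4842, -0.2753, 0.0492]
eef_rot: [0.502, 0.501, -0.501, 0.497]
ft_force: [-0.8, -0.4, -1.2]
width: 0.05
```

```bash
python3 plan.py .482 -.275 .050 0
```

```text
t 7.0 pos [ 0.4842 -0.2753  0.0492] w 0.05 F [-0.8 -0.4 -1.2]
toolx [-0.003  0.006 -1.   ] tooly [ 1.    -0.004 -0.003] toolz [-0.004 -1.    -0.006]
shift units [-0.03 -0.09 -0.01]
rot units [-0.006 -0.007  0.004] jaw angle 0.0
```

About 1 mm above the bin floor, so I release here and back straight up.

Request:
arm_command --targets '[0, 0, 0, 0, 0, 0, 0.8, 0, 0, 0, 0, 0, 0, 0.8, 0, 0, 0, 0, 0, 0, 0.8, 0, 0, 0, 0, 0, 0, 0.8, 0, 0, 0, 0, 0, 0, 0.8, 0, 0, 0, 0, 0, 0, 0.8]'

```text
time: 7.5
ee_pos: [0.4853, -0.2761, 0.0512]
eef_rot: [0.502, 0.5, -0.5, 0.498]
ft_force: [-0.4, -0.5, 0.4]
width: 0.069
```

Request:
arm_command --targets '[0, 0, 0, -0.4, 0, 0, 0.8, 0, 0, 0, -0.7, 0, 0, 0.8, 0, 0, 0, -1, 0, 0, 0.8, 0, 0, 0, -1, 0, 0, 0.8, 0, 0, 0, -1, 0, 0, 0.8, 0, 0, 0, -1, 0, 0, 0.8, 0, 0, 0, -1, 0, 0, 0.8]'

```text
time: 8.08
ee_pos: [0.4818, -0.2762, 0.2091]
eef_rot: [-0.501, -0.502, 0.502, -0.494]
ft_force: [1.6, 0.6, -1.2]
width: 0.0695
```

```bash
python3 plan.py .471 .216 .22 0;  python3 - <<'E'
from h import *
cv2.imwrite("pics/s3.png",camera("scene")[:,:,::-1])
E
```

```text
t 8.08 pos [ 0.4818 -0.2762  0.2091] w 0.0695 F [ 1.6  0.6 -1.2]
toolx [-0.009  0.007 -1.   ] tooly [ 1.    -0.007 -0.009] toolz [-0.007 -1.    -0.006]
shift units [ -0.31  -0.57 -19.69]
rot units [-0.009 -0.008  0.011] jaw angle 0.0
```

View pics/s3.png

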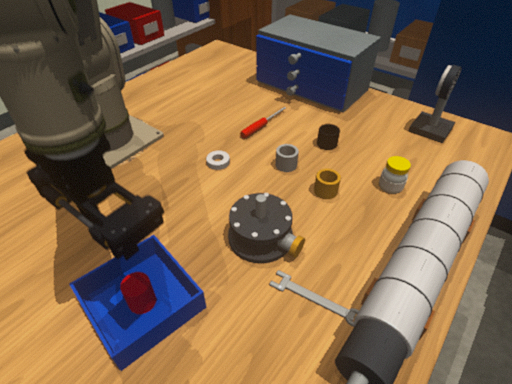

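The cap stands in the bin at (138,293). Next, the sleeve.

Request:
arm_command --targets '[0, 0, 0.01, -0.3, 0, -0.7, 1, 0, 0, 0, 0, 0, -1, 1, 0, 0, 0, 0, 0, -1, 1, 0, 0, 0, 0, 0, -1, 1, 0, 0, 0, 0, 0, -1, 1, 0, 0, 0, 0, 0, -1, 1, 0, 0, 0, 0, 0, -1, 1, 0, 0, 0, 0, 0, -1, 1, 0, 0, 0, 0, 0, -1, 1, 0, 0, 0, 0, 0, -1, 1, 0, 0, 0, 0, 0, -1, 1, 0, 0, 0, 0, 0, -1, 1]'

```text
time: 9.13
ee_pos: [0.4868, 0.017, 0.2352]
eef_rot: [0.512, 0.488, -0.5, 0.499]
ft_force: [-0.3, -0.6, -0.2]
width: 0.0868
```

```bash
python3 plan.py .471 .216 .20 0
```

```text
t 9.13 pos [0.4868 0.017  0.2352] w 0.0868 F [-0.3 -0.6 -0.2]
toolx [ 0.022  0.    -1.   ] tooly [ 0.999 -0.025  0.022] toolz [-0.025 -1.    -0.001]
shift units [ 1.39 -0.86 -7.94]
rot units [-0.032 -0.001 -0.029] jaw angle 0.0
```

Request:
arm_command --targets '[-0.03, 0, -0.03, 0, -0.1, -1, 1, 0, 0, 0, 0, -0.1, -1, 1, 0, 0, 0, 0.2, -0.1, -1, 1, 0, 0, 0, 0.3, -0.1, -1, 1, 0, 0, 0, 0.3, -0.1, -1, 1, 0, 0, 0, 0.3, -0.1, -1, 1, 0, 0, 0, 0.2, -0.1, -1, 1, 0, 0, 0, 0, 0, -0.5, 1, 0, 0, 0, 0, 0, -0.1, 1, 0, 0, 0, 0, 0, 0, 1]'

```text
time: 9.97
ee_pos: [0.4663, 0.2232, 0.2061]
eef_rot: [0.495, 0.506, -0.498, 0.502]
ft_force: [-0.3, -0.3, 0.6]
width: 0.0871
```

```bash
python3 plan.py .471 .216 .20 0; python3 - <<'E'
from h import *
s=read_state();p=(s["ee_pos"],s["eef_rot"]);im=camera("wrist")[:,:,::-1].copy();cv2.imwrite("pics/w2raw.png",im)
np.savez("w2.npz",p=p[0],q=p[1])
for r,z in((.029,.05),(.021,.05)):
    cv2.polylines(im,[proj("wrist",circ((.471,.216),r,z),p).astype(int)],True,(0,255,0),1)
cv2.imwrite("pics/w2.png",im)
E
```

```text
t 9.97 pos [0.4663 0.2232 0.2061] w 0.0871 F [-0.3 -0.3  0.6]
toolx [-0.008  0.001 -1.   ] tooly [ 1.     0.015 -0.008] toolz [ 0.015 -1.    -0.001]
shift units [0.24 0.19 0.29]
rot units [ 0.019 -0.001  0.01 ] jaw angle 0.0
```

View pics/w2.png

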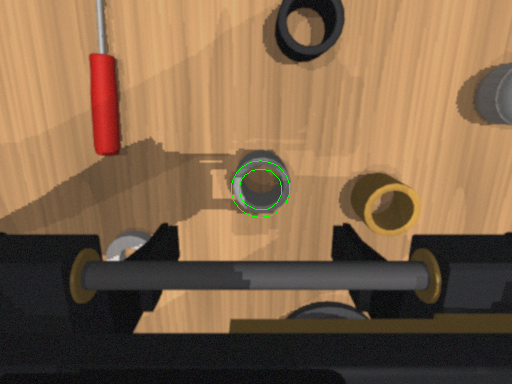

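The steel sleeve is at about (260,188), right where the overlay predicts, with brass and black clear of it. Now I descend.

Request:
arm_command --targets '[0.02, 0, 0.01, 0.5, 0.19, 0.29, 1, 0, 0, 0, 0.8, 0, 0, 1, 0, 0, 0, 0.8, 0, 0, 1, 0, 0, 0, 0.8, 0, 0, 1, 0, 0, 0, 0.8, 0, 0, 1, 0, 0, 0, 0.6, 0, 0, 1, 0, 0, 0, 0.4, 0, 0, 1, 0, 0, 0, 0, 0, 0, 1]'

```text
time: 10.68
ee_pos: [0.4788, 0.202, 0.0899]
eef_rot: [0.507, 0.493, -0.502, 0.497]
ft_force: [0.5, 0.1, -0.2]
width: 0.0872
```

```bash
python3 plan.py .471 .216 .034 0
```

```text
t 10.68 pos [0.4788 0.202  0.0899] w 0.0872 F [ 0.5  0.1 -0.2]
toolx [ 0.009  0.001 -1.   ] tooly [ 1.    -0.019  0.009] toolz [-0.019 -1.    -0.001]
shift units [ 2.23 -0.34 -0.55]
rot units [-0.024 -0.002 -0.012] jaw angle 0.0
```

Request:
arm_command --targets '[-0.02, 0, -0.01, 0, -0.3, -0.5, 1, 0, 0, 0, 0, 0, 0, 1, 0, 0, 0, 0, 0, 0, 1]'

```text
time: 10.93
ee_pos: [0.4726, 0.2136, 0.092]
eef_rot: [0.502, 0.498, -0.5, 0.499]
ft_force: [-0.4, -0.8, -0.6]
width: 0.087
```

```bash
python3 plan.py .471 .216 .034 0
```

```text
t 10.93 pos [0.4726 0.2136 0.092 ] w 0.087 F [-0.4 -0.8 -0.6]
toolx [ 0.002  0.002 -1.   ] tooly [ 1.    -0.005  0.002] toolz [-0.005 -1.    -0.002]
shift units [ 2.32 -0.07 -0.09]
rot units [-0.007 -0.002 -0.003] jaw angle 0.0
```

Request:
arm_command --targets '[0, 0, 0, 0.4, -0.07, -0.09, 1, 0, 0, 0, 0.5, 0, 0, 1, 0, 0, 0, 0.5, 0, 0, 1, 0, 0, 0, 0.4, 0, 0, 1, 0, 0, 0, 0.3, 0, 0, 1, 0, 0, 0, 0, 0, 0, 1]'

```text
time: 11.43
ee_pos: [0.473, 0.2183, 0.0391]
eef_rot: [0.505, 0.498, -0.497, 0.5]
ft_force: [0.5, -0.0, 0.2]
width: 0.0871
```

```bash
python3 plan.py .471 .216 .034 0
```

```text
t 11.43 pos [0.473  0.2183 0.0391] w 0.0871 F [ 0.5 -0.   0.2]
toolx [ 0.009  0.006 -1.   ] tooly [ 1.    -0.004  0.009] toolz [-0.004 -1.    -0.006]
shift units [ 0.2  -0.08  0.09]
rot units [-0.005 -0.008 -0.011] jaw angle 0.0
```

Request:
arm_command --targets '[0, -0.008, -0.01, 0.2, -0.08, 0.09, 1, 0, 0, 0, 0, 0, 0, 1, 0, 0, 0, 0, 0, 0, 0.4, 0, 0, 0, 0, 0, 0, 0.4, 0, 0, 0, 0, 0, 0, 0.4, 0, 0, 0, 0, 0, 0, 0.4, 0, 0, 0, 0, 0, 0, 0.4, 0, 0, 0, 0, 0, 0, 0.4, 0, 0, 0, 0, 0, 0, 0.4, 0, 0, 0, 0, 0, 0, 0.4]' --newtons 35

```text
time: 12.27
ee_pos: [0.4718, 0.2163, 0.0351]
eef_rot: [0.502, 0.498, -0.501, 0.499]
ft_force: [0.8, 0.7, -0.6]
width: 0.0579
```

```bash
python3 plan.py .471 .216 .19 0
```

```text
t 12.27 pos [0.4718 0.2163 0.0351] w 0.0579 F [ 0.8  0.7 -0.6]
toolx [ 0.002  0.    -1.   ] tooly [ 1.    -0.004  0.002] toolz [-0.004 -1.    -0.   ]
shift units [-6.19 -0.02  0.01]
rot units [-0.006 -0.    -0.003] jaw angle 0.0
```

Request:
arm_command --targets '[0, 0, 0, 0, 0, 0, 0.4, 0, 0, 0, -0.3, 0, 0, 0.4, 0, 0, 0, -0.6, 0, 0, 0.4, 0, 0, 0, -0.9, 0, 0, 0.4, 0, 0, 0, -0.9, 0, 0, 0.4, 0, 0, 0, -0.9, 0, 0, 0.4, 0, 0, 0, -0.9, 0, 0, 0.4, 0, 0, 0, -0.9, 0, 0, 0.4, 0, 0, 0, -0.9, 0, 0, 0.4, 0, 0, 0, -0.6, 0, 0, 0.4, 0, 0, 0, 0, 0, 0, 0.4]'

```text
time: 13.18
ee_pos: [0.4665, 0.2128, 0.214]
eef_rot: [-0.497, -0.499, 0.506, -0.498]
ft_force: [1.0, -0.3, -4.5]
width: 0.0579
```

```bash
python3 plan.py .566 -.0155 .20 0
```

```text
t 13.18 pos [0.4665 0.2128 0.214 ] w 0.0579 F [ 1.  -0.3 -4.5]
toolx [-0.01  -0.008 -1.   ] tooly [ 1.    -0.005 -0.01 ] toolz [-0.005 -1.     0.008]
shift units [0.59 4.04 9.11]
rot units [-0.007  0.01   0.013] jaw angle 0.0
```

Request:
arm_command --targets '[0, 0.01, 0.01, 0, 0.2, 0.4, 0.4, 0, 0, 0, 0, 0.35, 0.8, 0.4, 0, 0, 0, 0, 0.35, 0.8, 0.4, 0, 0, 0, 0, 0.35, 0.8, 0.4, 0, 0, 0, 0, 0.35, 0.8, 0.4, 0, 0, 0, 0, 0.35, 0.8, 0.4, 0, 0, 0, 0, 0.35, 0.8, 0.4, 0, 0, 0, 0, 0.35, 0.8, 0.4, 0, 0, 0, 0, 0.35, 0.8, 0.4, 0, 0, 0, 0, 0.35, 0.8, 0.4, 0, 0, 0, 0, 0.2, 0.4, 0.4, 0, 0, 0, 0, 0, 0, 0.4]'

```text
time: 14.18
ee_pos: [0.5498, -0.0072, 0.1981]
eef_rot: [-0.495, -0.501, 0.508, -0.495]
ft_force: [-0.1, 0.7, -5.4]
width: 0.0579
```

```bash
python3 plan.py .566 -.0155 .18 0
```

```text
t 14.18 pos [ 0.5498 -0.0072  0.1981] w 0.0579 F [-0.1  0.7 -5.4]
toolx [-0.019 -0.007 -1.   ] tooly [ 1.    -0.007 -0.019] toolz [-0.006 -1.     0.007]
shift units [0.71 0.66 0.32]
rot units [-0.008  0.009  0.024] jaw angle 0.0
```

Request:
arm_command --targets '[0, 0.01, 0.02, 0, 0.5, 0.3, 0.4, 0, 0, 0, 0, 0.2, 0.05, 0.4, 0, 0, 0, 0, 0, 0, 0.4, 0, 0, 0, 0, 0, 0, 0.4]'

```text
time: 14.52
ee_pos: [0.5645, -0.0178, 0.1932]
eef_rot: [-0.5, -0.5, 0.505, -0.495]
ft_force: [0.4, -0.6, -5.5]
width: 0.058
```

```bash
python3 plan.py .566 -.0155 .165 0; python3 - <<'E'
from h import *
s=read_state();p=s["ee_pos"]
for n in("scene","top"):
    im=camera(n)[:,:,::-1]
    b=cv2.resize(im,None,fx=4,fy=4,interpolation=cv2.INTER_CUBIC)
    for r,z in((.065,.07),(.011,.12)): cv2.polylines(b,[(proj(n,circ((.566,-.0155),r,z))*4+1.5).astype(int)],True,(0,255,0),1)
    zb=p[2]-.0351
    cv2.polylines(b,[(proj(n,circ(p,.029,zb))*4+1.5).astype(int)],True,(255,255,0),1)
    cv2.imwrite(f"pics/{n}4.png",b[500:1060,760:1400] if n=="scene" else b[500:1000,800:1400])
E
```

```text
t 14.52 pos [ 0.5645 -0.0178  0.1932] w 0.058 F [ 0.4 -0.6 -5.5]
toolx [-0.01 -0.   -1.  ] tooly [ 1.    -0.009 -0.01 ] toolz [-0.009 -1.     0.001]
shift units [ 1.13  0.07 -0.09]
rot units [-0.012  0.001  0.013] jaw angle 0.0
```

View pics/scene4.png

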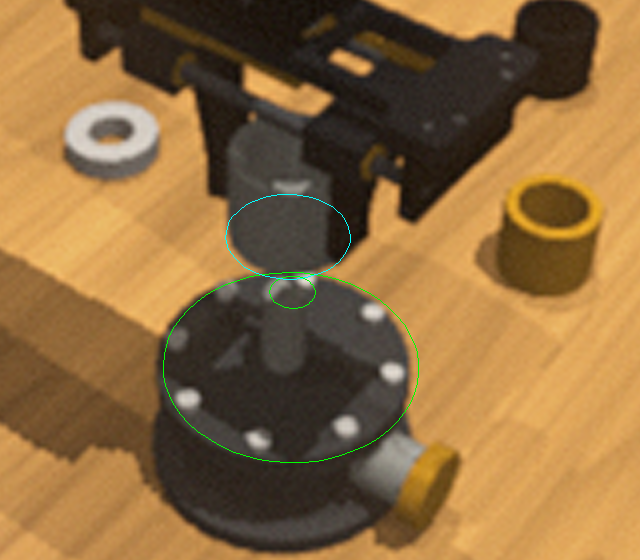

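The sleeve and shaft are offset from the overlay by the same amount, about 2 px, so they line up with each other. Now I lower in steps.

Request:
arm_command --targets '[-0.01, 0, 0.013, 0.3, 0.06, -0.09, 0.4, 0, 0, 0, 0.3, 0, 0, 0.4, 0, 0, 0, 0.3, 0, 0, 0.4, 0, 0, 0, 0.1, 0, 0, 0.4, 0, 0, 0, 0, 0, 0, 0.4]'

```text
time: 15.03
ee_pos: [0.5647, -0.0118, 0.1669]
eef_rot: [0.499, 0.501, -0.499, 0.5]
ft_force: [0.2, -0.2, -5.2]
width: 0.0582
```

```bash
python3 plan.py .566 -.0155 .107 0
```

```text
t 15.03 pos [ 0.5647 -0.0118  0.1669] w 0.0582 F [ 0.2 -0.2 -5.2]
toolx [-0.001  0.001 -1.   ] tooly [ 1.     0.004 -0.001] toolz [ 0.004 -1.    -0.001]
shift units [2.4  0.05 0.15]
rot units [ 0.005 -0.001  0.001] jaw angle 0.0
```

Request:
arm_command --targets '[0, 0, 0, 0.3, 0.05, 0.14, 0.4, 0, 0, 0, 0.4, 0, 0, 0.4, 0, 0, 0, 0.4, 0, 0, 0.4, 0, 0, 0, 0.3, 0, 0, 0.4, 0, 0, 0, 0.1, 0, 0, 0.4, 0, 0, 0, 0, 0, 0, 0.4]'

```text
time: 15.53
ee_pos: [0.5657, -0.0159, 0.125]
eef_rot: [0.499, 0.502, -0.5, 0.5]
ft_force: [-0.4, -0.3, -3.7]
width: 0.0579
```

```bash
python3 plan.py .566 -.0155 .107 0
```

```text
t 15.53 pos [ 0.5657 -0.0159  0.125 ] w 0.0579 F [-0.4 -0.3 -3.7]
toolx [-0.002  0.001 -1.   ] tooly [ 1.     0.003 -0.002] toolz [ 0.003 -1.    -0.001]
shift units [ 0.72  0.01 -0.02]
rot units [ 0.004 -0.001  0.003] jaw angle 0.0
```

Request:
arm_command --targets '[0, 0, 0, 0.2, 0, 0, 0.4, 0, 0, 0, 0.2, 0, 0, 0.4, 0, 0, 0, 0.15, 0, 0, 0.4, 0, 0, 0, 0.1, 0, 0, 0.4, 0, 0, 0, 0, 0, 0, 0.4, 0, 0, 0, 0, 0, 0, 0.4]'

```text
time: 16.03
ee_pos: [0.5661, -0.0158, 0.1073]
eef_rot: [0.499, 0.501, -0.499, 0.5]
ft_force: [1.1, 0.5, -5.1]
width: 0.0579
```

```bash
python3 plan.py .566 -.0155 .105 0
```

```text
t 16.03 pos [ 0.5661 -0.0158  0.1073] w 0.0579 F [ 1.1  0.5 -5.1]
toolx [-0.002  0.001 -1.   ] tooly [ 1.     0.003 -0.002] toolz [ 0.003 -1.    -0.001]
shift units [ 0.09 -0.   -0.01]
rot units [ 0.004 -0.001  0.002] jaw angle 0.0
```

About 2 mm to go. I'll creep down until the force shows contact.

Request:
arm_command --targets '[0, 0, 0, 0.05, 0, 0, 0.4, 0, 0, 0, 0, 0, 0, 0.4, 0, 0, 0, 0.03, 0, 0, 0.4, 0, 0, 0, 0, 0, 0, 0.4]'

```text
time: 16.37
ee_pos: [0.5665, -0.0157, 0.1058]
eef_rot: [0.499, 0.501, -0.499, 0.501]
ft_force: [-0.3, 0.3, -4.8]
width: 0.0581
```

Request:
arm_command --targets '[0, 0, 0, 0.03, 0, 0, 0.4, 0, 0, 0, 0, 0, 0, 0.4, 0, 0, 0, 0.03, 0, 0, 0.4, 0, 0, 0, 0, 0, 0, 0.4]'

```text
time: 16.7
ee_pos: [0.567, -0.0157, 0.1053]
eef_rot: [0.5, 0.501, -0.499, 0.501]
ft_force: [0.9, 0.4, -5.5]
width: 0.058
```

Request:
arm_command --targets '[0, 0, 0, 0.05, 0, 0, 0.4, 0, 0, 0, 0, 0, 0, 0.4, 0, 0, 0, 0.05, 0, 0, 0.4, 0, 0, 0, 0, 0, 0, 0.4]'

```text
time: 17.03
ee_pos: [0.5676, -0.0157, 0.1053]
eef_rot: [0.5, 0.501, -0.498, 0.501]
ft_force: [-0.7, 0.3, -5.3]
width: 0.0579
```

Request:
arm_command --targets '[0, 0, 0, 0.08, -0.03, 0, 0.4, 0, 0, 0, 0.05, 0, 0, 0.4, 0, 0, 0, 0, 0, 0, 0.4]'

```text
time: 17.28
ee_pos: [0.5677, -0.0157, 0.1054]
eef_rot: [0.501, 0.501, -0.497, 0.501]
ft_force: [-0.2, -0.3, -4.9]
width: 0.058
```

```bash
python3 plan.py .566 -.0155 .105 0
```

```text
t 17.28 pos [ 0.5677 -0.0157  0.1054] w 0.058 F [-0.2 -0.3 -4.9]
toolx [ 0.004  0.004 -1.   ] tooly [1.    0.003 0.004] toolz [ 0.003 -1.    -0.004]
shift units [ 0.01 -0.07 -0.01]
rot units [ 0.004 -0.005 -0.006] jaw angle 0.0
```

```bash
python3 - <<'E'
from h import *
n="scene";im=camera(n)[:,:,::-1]
b=cv2.resize(im,None,fx=5,fy=5,interpolation=cv2.INTER_CUBIC)
cv2.imwrite("pics/s5.png",b[750:1300,1000:1700])
print(read_state()["ft_force"],read_state()["torque"])
E
```

```text
[-0.38379016  0.60423486 -1.20486872] [0.20064929 0.25099726 0.02415668]
```

View pics/s5.png

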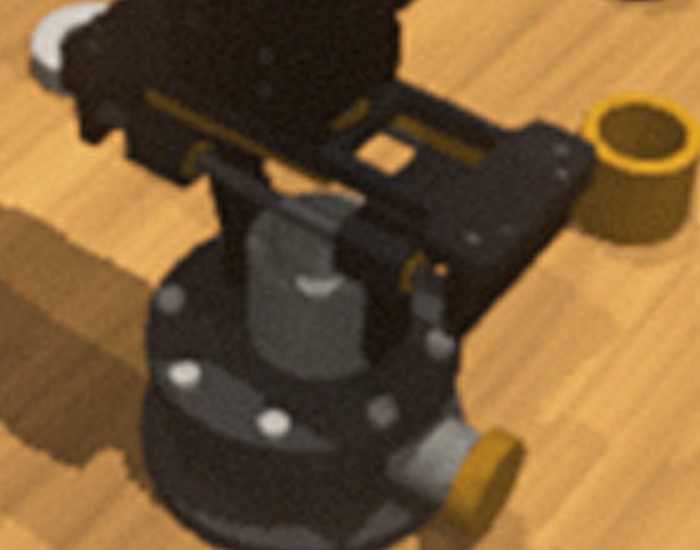

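The sleeve is over the shaft and on the flange. Height has stopped at 0.1054 m against an expected 0.1051 m, and the carried weight has come off the wrist (Fz from -5 to -1 N). I release now.

Request:
arm_command --targets '[0, 0, 0, 0, 0, 0, 0.75, 0, 0, 0, 0, 0, 0, 0.8, 0, 0, 0, 0, 0, 0, 0.85, 0, 0, 0, 0, 0, 0, 0.85, 0, 0, 0, 0, 0, 0, 0.85, 0, 0, 0, 0, 0, 0, 0.85, 0, 0, 0, 0, 0, 0, 0.85]'

```text
time: 17.92
ee_pos: [0.5694, -0.0156, 0.1053]
eef_rot: [0.502, 0.5, -0.496, 0.502]
ft_force: [-0.3, 0.2, 0.2]
width: 0.0737
```

```bash
python3 plan.py .566 -.0155 .105 0
```

```text
t 17.92 pos [ 0.5694 -0.0156  0.1053] w 0.0737 F [-0.3  0.2  0.2]
toolx [ 0.008  0.004 -1.   ] tooly [1.    0.003 0.008] toolz [ 0.003 -1.    -0.004]
shift units [ 0.01 -0.14 -0.01]
rot units [ 0.004 -0.005 -0.01 ] jaw angle 0.0
```

Request:
arm_command --targets '[0, 0, -0.01, -0.3, -0.06, 0, 0.85, 0, 0, 0, -0.5, 0, 0, 0.85, 0, 0, 0, -0.8, 0, 0, 0.85, 0, 0, 0, -0.8, 0, 0, 0.85, 0, 0, 0, -0.8, 0, 0, 0.85, 0, 0, 0, -0.8, 0, -1, 0.85, 0, 0, 0, -0.8, 0, -1, 0.85, 0, 0, 0, 0, 0, -1, 0.85, 0, 0, 0, 0, 0, -1, 0.85, 0, 0, 0, 0, 0, -1, 0.85, 0, 0, 0, 0, 0, -1, 0.85, 0, 0, 0, 0, 0, 0, 0.85]'

```text
time: 18.92
ee_pos: [0.5685, 0.1368, 0.2465]
eef_rot: [0.505, 0.498, -0.498, 0.499]
ft_force: [-0.7, 1.1, -0.5]
width: 0.0736
```

```bash
python3 plan.py .566 -.0155 .105 0; python3 - <<'E'
from h import *
for n,sl in(("scene",(slice(600,1300),slice(300,1700))),("top",(slice(600,1350),slice(1150,2250)))):
    b=cv2.resize(camera(n)[:,:,::-1],None,fx=5,fy=5,interpolation=cv2.INTER_CUBIC)[sl]
    cv2.imwrite(f"pics/{n}6.png",cv2.resize(b,None,fx=.55,fy=.55))
E
```

```text
t 18.92 pos [0.5685 0.1368 0.2465] w 0.0736 F [-0.7  1.1 -0.5]
toolx [ 0.009  0.006 -1.   ] tooly [ 1.    -0.005  0.009] toolz [-0.005 -1.    -0.006]
shift units [ 5.62 -0.11  6.13]
rot units [-0.007 -0.008 -0.011] jaw angle 0.0
```

View pics/scene6.png

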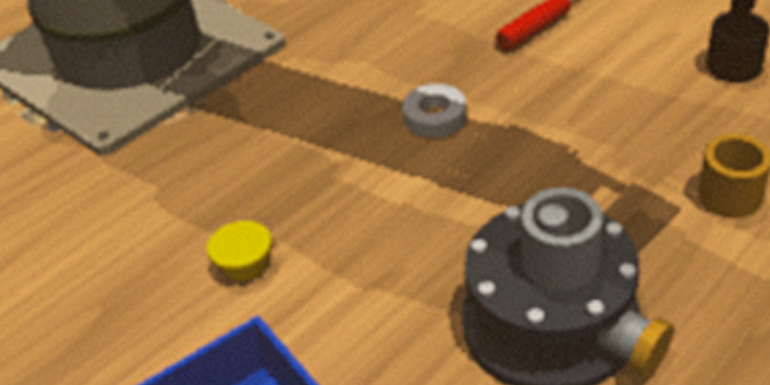

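View pics/top6.png

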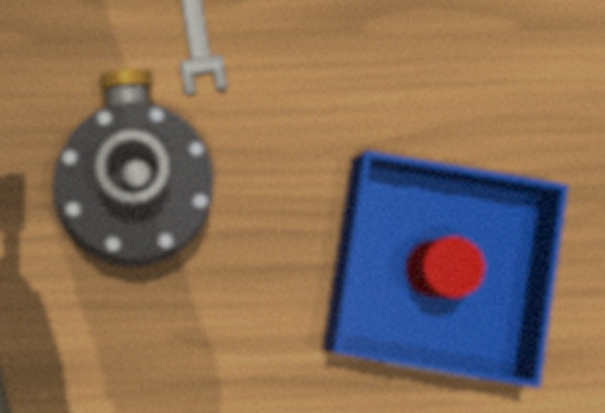

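The sleeve sits flat on the flange with the shaft end visible in its bore: ring at (132,166) in the top crop, with all eight bolt heads clear. The cap stands upright in the bin at (450,268). The robot is clear, so I hand in.

```bash
python3 -c "
from bench import *
print(close_job())"
```

```text
the job is handed in; nothing more can be done
None
```

The red cap is standing upright in the empty blue bin, and the steel sleeve is over the bare shaft, resting on the pump's flange. I handed the job in at about 19 s of the 61 s allowed.

- **Cap:** I lifted it off first, lowered it to about 1 mm above the bin floor and let go there.
- **Sleeve:** I lowered it in small steps until its height stopped at 0.1054 m, against an expected 0.1051 m, and only then opened the gripper.
- **Contact force:** the wrist force kept reading about -5 N (the sleeve's weight) for around a second after the height had stopped. It then fell to -1.2 N just before release. No wrist reading went above about 6 N.
- **Last pictures:** the scene and top views, taken with the gripper clear, show the sleeve level with the shaft end inside its bore and the brass sleeve still upright. The last pictures do not show the black sleeve clearly. The shaft looks roughly 5 mm off the bore's centre, within the 10 mm of play on each side.

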